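Zero the draw gauge with the stylus, then hold its spring slide at the mark

TASK

Zero the draw gauge while its slide is still home: take the orange stylus from its holder, press the small green button at the bottom of the well in the gauge's head all the way down with the stylus tip, and stand the stylus back in its holder, fully down on its collar. Then pull the gauge's slide out by its black knob until the white line lies within the width of the red mark beside the track, and keep holding it there: the slide springs back if let go, so the program finishes while still holding it. Leave the other things on the worktop where they are.

Things in the scene. Friction and masses are not known exactly. Their poses are not given: they have to be found in the camera images.
- gauge: Draw gauge fixed to the worktop: dark base 214 x 90 x 8 mm, from own x = -114 to +100 mm. Origin on the track's centre line at worktop level; own x runs from slide to head, z up. Light head 75 x 70 mm (x = 20 to 95), top at z = 52 mm with a dark display and, at x = 75, y = -12 mm, a round well 16 mm wide in a thin green ring, too small for fingers. Rails beside the track reach z = 22 mm.
- zero_button: Green spring button 11 mm wide at the bottom of the well in the gauge's head. Origin at the centre of its top, 6 mm below the head's top when up (z = 46 mm). It moves straight down 4 mm to its stop; it starts to move at about 1 N and is fully down at about 3.5 N, and springs back when let go.
- slide: Dark carriage 36 x 61 mm, top z = 26 mm, on the gauge's track, with an upright black knob, diameter 18 mm, up to z = 69 mm. Origin on the knob's axis at worktop level, axes as the gauge's. A white line across the carriage passes under the knob's axis. Home: gauge x = -25 mm; it pulls out 65 mm towards gauge -x. A spring draws it home with 3 N, plus 0.7 N per 10 mm.
- mark: Red clip fixed beside the track on the gauge's own +y side, 8 mm along the track x 12 mm x 26 mm high; origin at its centre, at worktop level, 38 mm from the track's centre line; axes parallel to the gauge's. It stands 24 to 50 mm out from the line's home place, differently each time.
- stand: Holder for the stylus: aluminium block 60 x 60 x 60 mm fixed to the worktop, origin at the centre of its underside, with an upright hole 19 mm in diameter and 57 mm deep in the middle of its top.
- stylus: Loose stylus, 115 mm, 60 g, upright in the holder. Origin at the tip, z up along it. Steel tip 7 mm thick up to z = 14 mm, widening to 12 mm from 24 to 50 mm; dark collar 26 mm wide, 50 to 55 mm; orange round grip 16 mm thick, 55 to 115 mm. In the holder the collar rests on the block's top: the tip is 10 mm above the worktop, the grip at 65 to 125 mm.
- window_cap: Round window cap, black rim and pale top, 61 mm in diameter, 13 mm high, loose; origin at the centre of its underside. Leave alone.
- kf_ring: Metal centring ring with a black O-ring, 41 mm in diameter, 14 mm high, loose; origin at the centre of its underside. Leave alone.
- tape_roll: Roll of white tape, 59 mm in diameter, 18 mm high, loose; origin at the centre of its underside. Leave alone.
- blower_bulb: Black rubber blower bulb standing upright, 52 mm in diameter, 90 mm high, loose; origin at the centre of its underside. Leave alone.
Not all that is in view belongs to the job. Leave any turquoise or yellow look-alike of the stylus alone.

How it is judged:
By the outcome, as a careful person would: the job done as asked, in the order asked, and still so for the second after the job is handed in, while the arm keeps its last pose, push and grip.
It also fails if it takes over 72 s, if anything falls off the work surface, if the arm or the gripper's body presses on something with over 40 N, if the wrist force passes 120 N, or if a joint passes its speed limit or range.

ROBOT

A 6-joint arm with a two-finger parallel gripper is mounted at the origin on a cart in front of the work surface, level with it; the furniture and walls round the work are solid. World frame = base frame: x ahead of the robot, y to its left, z up, the work surface at z = 0. Lengths are in m, angles in rad, forces in N, time in s.
With the tool pointing down it reaches from about 0.35 to 0.925 m from the base axis. Payload 6.4 kg.
Tool frame: the origin (TCP) lies between the finger pads; the fingertips stand 8 mm ahead of it and the grasp point (between the pads) lies 11 mm behind it (manip.nose_length is the distance from the TCP to the fingertips, in m); z points along the fingers, y is the line along which they close (so a half turn about z gives the same grasp; the last joint's range is limited). The gripper opens to 94 mm and grips with 3 to 60 N. Pads are 16 mm wide; open, the fingers measure 119 mm over their backs; the gripper's body (75 mm by 177 mm) begins 78 mm behind the grasp point.
Start: joints at [-1.335, 0.245, 1.558, -0, 1.339, -0.174], TCP at [0.259, -0.596, 0.213] pointing down, gripper open.
Joint ranges: [-3.13, 3.13], [-1.02, 2.26], [0.13, 2.54], [-0.95, 4.09], [0.21, 2.88], [-2.74, 2.74]. Speed limits (rad/s): [2.57, 2.57, 3.14, 3.14, 3.14, 3.14].

INTERFACE

Orientations are given as a 3x3 rotation matrix whose columns are the frame's x, y, z axes.
In Python, from bench import manip gives the robot as it stands.
- The arm moves only by the tool play_rows, never from a script. Its argument "motion" is a list of rows, each a list of 3 entries, a list of its own where there are three numbers: the shift along the tool's x, y, z in cm, then the turn about the tool's z in units of 10 degrees (1.0 is 10 degrees), then the opening, from -1 (shut) to 1 (fully open). A call has 1 to 20 rows; each row shifts and turns the commanded pose from where the row before left it, along the tool's axes as they then stand; what a row does not reach is not made up. A row lasts 1/8 s, in which the tool goes at most 62.5 mm and 10.7 degrees, less where a joint would pass 70% of its speed; a pose out of reach is approached as far as the arm can. A call is refused whole if a number of a shift passes 6.25 or a number of a turn 1, either way. A call with a gripper value outside its range is refused whole. The fingers move at their own pace and stop on an object; the grip force is fixed at half the most. Time passes only in rows, so rows that do not move let the fingers close. It gives the time, the measured TCP pose, the force, the opening and the grip force at its end, in the units of the state.
- manip.get_obs(): the state, without advancing time (a new reading comes with each control period).
- manip.capture(name): name is "side" or "top"; returns a dict with "frame" (384x512x3 uint8, blue, green, red), "depth" (384x512 float32, m along the optical axis (not along the pixel's ray), 0 where there is no reading), "vfov" (degrees; the focal length in pixels is half the picture's height over the tangent of half this angle, whatever the lens; pixels are square), "cx", "cy" (the principal point, pixels), "rvec" (rotation vector, rad) and "tvec" (3), from world to camera coordinates, as OpenCV has them. Camera axes: x right, y down, z forward; pixel columns grow to the right and rows downward; lengths in m; the calibration is good to about 2 mm. A picture is of the moment at which its call begins.
- manip.sign_off(): hands the job in; it is judged then, once.
The state is a dict: "time_s": time; "qpos": joint angles; "joint_vel": joint speeds; "tau": joint torques, N m; "eef_pos": TCP position; "tcp_rot": TCP orientation; "contact_force": force on the tool from outside, world axes, zero at the start; "ft_torque": the same for the moment, N m; "grip_width": finger opening in m; "grasp_force": force on a finger pad.
Only numpy, scipy, OpenCV 4.12 (cv2) and the standard library are available. Lean on these libraries where they do the work, as an engineer would, in place of code of your own. Each camera call takes 0.05 s, during which the arm holds its last target. There are 200 camera calls.

## Working session

There is one attempt and no reset: what is moved stays moved. The work goes in short steps, Python scripts to look and compute and a tool call to move; the robot and the scene stay as the last step left them, time stands still between calls to the robot, and variables do not carry over. Pictures are saved under pics/ and viewed, at most 10 in all, crops included, and the job is handed in when it is done.

Besides the shell and the picture viewer there is one more tool, called after "Emit:" as a command line: name --argument value ..., lists and objects as JSON in quotes. play_rows: Moves the arm, as the interface text tells. Its arguments: {"type":"object","properties":{"motion":{"type":"array"}},"required":["motion"]}

```bash
mkdir -p pics; cat > h.py <<'E'
import numpy as np, cv2
from bench import manip
def cap(n):
    c=manip.capture(n); h=c["frame"].shape[0]
    f=h/2/np.tan(np.radians(c["vfov"])/2)
    c["K"]=np.array([[f,0,c["cx"]],[0,f,c["cy"]],[0,0,1]])
    c["R"]=cv2.Rodrigues(np.array(c["rvec"],float))[0]; c["t"]=np.array(c["tvec"],float).ravel()
    c["C"]=-c["R"].T@c["t"]; return c
def ray(c,u,v):
    d=c["R"].T@np.linalg.inv(c["K"])@np.array([u,v,1.]); return c["C"],d
def onz(c,u,v,z):
    o,d=ray(c,u,v); return o+d*(z-o[2])/d[2]
def dep(c,u,v):
    o,d=ray(c,u,v); return o+d*c["depth"][int(round(v)),int(round(u))]
def pix(c,p):
    q=c["K"]@(c["R"]@np.array(p,float)+c["t"]); return q[:2]/q[2]
E
python3 - <<'E'
from h import *
o=manip.get_obs(); print(o["time_s"],o["eef_pos"],o["tcp_rot"],o["grip_width"],manip.nose_length)
for n in("top","side"):
    c=cap(n); cv2.imwrite(f"pics/{n}0.png",c["frame"]); print(n,c["C"],c["R"][2],c["K"][0,0],(c["depth"]>0).mean())
E
```

```text
0.0 [ 0.25881992 -0.59561245  0.21237298] [[ 9.17209957e-01  3.98403876e-01 -4.95264970e-04]
 [ 3.98404085e-01 -9.17208142e-01  1.84620331e-03]
 [ 2.81273491e-04 -1.89067164e-03 -9.99998173e-01]] 0.09373186360186925 0.008
top [ 0.38639955 -0.04701534  1.24863694] [ 0.11667414  0.02675488 -0.99280981] 437.82359541708763 0.995941162109375
side [0.22785451 0.67029463 0.72782514] [ 0.29984517 -0.6889661  -0.65986255] 349.03882347373644 0.9959665934244791
```

View pics/top0.png

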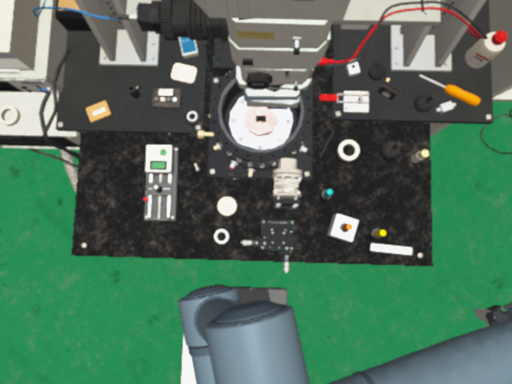

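View pics/side0.png

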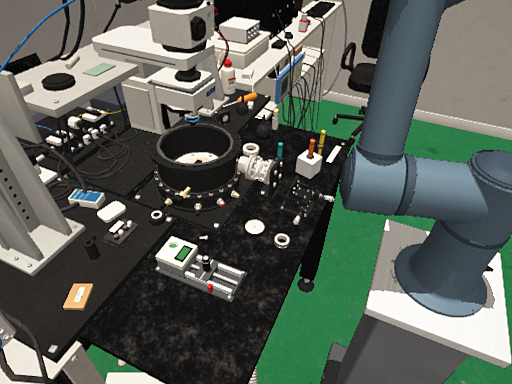

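The top view shows the gauge at about (160,182) with its head up-image (+x) and the red mark at (145,199). The stand is at (344,228) with the orange stylus at (347,227), and turquoise and yellow look-alikes are at (328,193) and (381,233). The side view has the gauge at (200,268) and the stand at (308,163). Next I'll enlarge both.

```bash
python3 - <<'E'
from h import *
t=cap("top");s=cap("side")
def crop(c,x,y,w,h): return cv2.resize(c["frame"][y:y+h,x:x+w],(400,300) if w*3==h*4 else None,fx=1,fy=1,interpolation=cv2.INTER_CUBIC)
A=[crop(t,106,134,120,90),crop(t,304,184,80,60),crop(s,140,225,120,90),crop(s,276,122,80,60)]
cv2.imwrite("pics/z1.png",np.vstack([np.hstack(A[:2]),np.hstack(A[2:])]))
for n,c in(("top",t),("side",s)):
    hsv=cv2.cvtColor(c["frame"],cv2.COLOR_BGR2HSV)
    for nm,lo,hi in(("orange",(8,150,90),(18,255,255)),("red",(0,170,90),(5,255,255)),("green",(50,90,50),(75,255,255))):
        m=cv2.inRange(hsv,lo,hi); k,_,st,ce=cv2.connectedComponentsWithStats(m)
        for i in range(1,k):
            p=dep(c,*ce[i])
            if st[i,4]>=4 and p[0]<.9: print(n,nm,st[i],ce[i].round(1),p.round(3))
E
```

```text
top orange [445  84  36  22 202] [461.7  95.4] [ 0.805 -0.599  0.051]
top orange [343 225   6   5  21] [345.6 227.1] [ 0.427 -0.263  0.128]
top red [441   8   8   3  11] [444.    9.2] [ 0.875 -0.416  0.38 ]
top red [452  12   4   4   7] [453.7  13.6] [ 0.871 -0.44   0.37 ]
top red [457  15   6   6   8] [459.6  17.4] [ 0.87  -0.458  0.357]
top red [356  49   3   4   6] [357.   50.7] [ 0.749 -0.22   0.452]
top red [319  58  14   7  55] [324.3  61.3] [ 0.706 -0.152  0.5  ]
top red [335  61   4   2   7] [336.3  61.4] [ 0.708 -0.174  0.496]
top red [319  94  18   8 116] [327.4  97.1] [ 0.788 -0.223  0.066]
top red [143 197   4   4  13] [144.4 198.8] [0.493 0.282 0.029]
top green [    0   101   512   283 64478] [247.7 278. ] [ 0.204  0.009 -0.917]
top green [ 38 148  23  10 110] [ 51.4 151.9] [ 0.801  1.023 -0.911]
top green [ 72 150   8   4  23] [ 76. 151.] [ 0.81   0.9   -0.916]
top green [162 151   4   4  12] [163.2 152.3] [0.624 0.232 0.045]
top green [ 73 156   6  10  40] [ 75.8 160.4] [ 0.762  0.897 -0.916]
top green [151 162  14   6  78] [157.7 164.6] [0.587 0.243 0.054]
top green [
[... 349 characters left out ...]
 284   6   8  32] [209.6 287.3] [0.494 0.283 0.026]
side green [ 278   96   87   45 2192] [320.6 116.8] [ 0.83  -2.339 -0.921]
side green [ 404  119  108   44 2823] [448.8 142.3] [-0.305 -2.407 -0.92 ]
side green [347 132  14  25  84] [354.2 142.5] [ 0.442 -2.017 -0.911]
side green [339 179   2   3   4] [339.2 180. ] [ 0.436 -1.463 -0.917]
side green [  256   183   180   201 12375] [327.1 297.6] [ 0.254 -0.453 -0.921]
side green [499 233  13 122 728] [507.6 280.2] [-0.649 -1.006 -0.926]
side green [171 245   6   3  11] [173.4 246.2] [0.627 0.229 0.046]
side green [176 247  15  13 104] [182.9 252.9] [0.59  0.242 0.053]
side green [ 443  356   69   28 1272] [480.1 372.9] [-0.483 -0.371 -0.918]
```

View pics/z1.png

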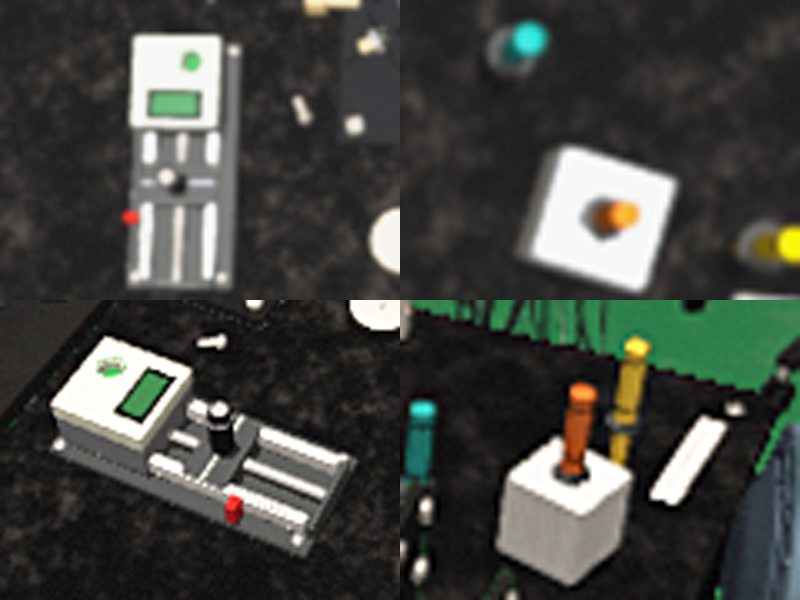

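The crops show the head, with the green ring at about (163,152) in the top picture. The slide is home with its knob at (157,188), the red mark is on the +y side, and the stylus stands upright in the block. Next I'll fit the geometry.

```bash
cat > m1.py <<'E'
from h import *
t=cap("top");s=cap("side")
def white(c,uv,r,thr,z,nm):
    g=c["frame"].min(axis=2); m=np.zeros_like(g); u,v=uv
    m[v-r:v+r,u-r:u+r]=(g[v-r:v+r,u-r:u+r]>thr)*255
    m=cv2.morphologyEx(m,cv2.MORPH_OPEN,np.ones((3,3)))
    cs,_=cv2.findContours(m,cv2.RETR_EXTERNAL,cv2.CHAIN_APPROX_NONE)
    k=max(cs,key=cv2.contourArea)
    h=cv2.convexHull(k).reshape(-1,2)
    P=np.array([onz(c,a,b,z)[:2] for a,b in h]).astype(np.float32)
    print(nm,cv2.boundingRect(k),cv2.minAreaRect(P*1000), "depth z",np.median([dep(c,a,b)[2] for a,b in k.reshape(-1,2)]).round(4))
white(t,(344,228),22,150,.06,"stand top")
white(t,(160,158),17,150,.052,"head top")
def tri(a,b):
    (o1,d1),(o2,d2)=ray(t,*a),ray(s,*b); A=np.array([d1,-d2]).T
    k=np.linalg.lstsq(A,o2-o1,rcond=None)[0]; p,q=o1+k[0]*d1,o2+k[1]*d2
    print("tri",((p+q)/2).round(4),"gap",np.linalg.norm(p-q).round(4))
tri((163.2,152.3),(173.4,246.2)); tri((157.7,164.6),(182.9,252.9)); tri((144.4,198.8),(209.6,287.3))
# stylus top band
for c,(x0,y0,x1,y1) in((t,(338,220,356,236)),(s,(300,132,322,165))):
    P=np.array([dep(c,u,v) for v in range(y0,y1) for u in range(x0,x1)])
    k=(P[:,2]>.085)&(P[:,2]<.14); print("grip",P[k].mean(0).round(4),P[k].min(0).round(4),P[k].max(0).round(4),k.sum())
# knob
for c,(x0,y0,x1,y1) in((t,(150,180,166,196)),(s,(192,248,218,280))):
    P=np.array([dep(c,u,v) for v in range(y0,y1) for u in range(x0,x1)])
    k=(P[:,2]>.045)&(P[:,2]<.08); print("knob",P[k].mean(0).round(4),P[k].min(0).round(4),P[k].max(0).round(4),k.sum())
E
python3 m1.py
```

```text
stand top (330, 214, 29, 28) ((429.0318603515625, -271.7583923339844), (64.115966796875, 63.95852279663086), 73.5447006225586) depth z 0.0401
head top (145, 145, 27, 28) ((605.3538208007812, 243.49032592773438), (76.4762191772461, 73.29103088378906), 1.4049293994903564) depth z 0.0497
tri [0.6242 0.2312 0.0492] gap 0.0011
tri [0.5878 0.2432 0.0558] gap 0.0011
tri [0.4938 0.2828 0.0253] gap 0.0001
grip [ 0.4292 -0.2688  0.1173] [ 0.4223 -0.2776  0.0871] [ 0.438  -0.263   0.1293] 47
grip [ 0.4286 -0.2829  0.1066] [ 0.4191 -0.3581  0.0854] [ 0.4381 -0.2617  0.1259] 74
knob [0.5237 0.2405 0.0652] [0.5153 0.2339 0.0451] [0.5326 0.2498 0.0728] 47
knob [0.5338 0.2407 0.0595] [0.5175 0.2118 0.0452] [0.5781 0.2512 0.072 ] 101
```

Emit:
play_rows --motion '[[[0,0,0],0.8,0.1],[[0,0,0],0.8,0.1],[[0,0,0],0.75,0.1],[[1.9,-3.6,0],0,0.1],[[1.9,-3.6,0],0,0.1],[[1.9,-3.6,0],0,0.1],[[1.9,-3.6,0],0,0.1],[[1.9,-3.6,0],0,0.1],[[1.9,-3.6,0],0,0.1],[[1.9,-3.6,0],0,0.1],[[1.9,-3.6,0],0,0.1],[[1.8,-3.8,0],0,0.1],[[0,0,0],0,0.1],[[0,0,0],0,0.1]]'

```text
time_s: 2.05
eef_pos: [0.429, -0.2706, 0.2136]
tcp_rot: [[1.0, -0.0, -0.0], [-0.0, -1.0, -0.0], [-0.0, 0.0, -1.0]]
contact_force: [1.0, -0.8, 0.8]
grip_width: 0.0518
grasp_force: 0.0
```

```bash
python3 - <<'E'
from h import *
o=manip.get_obs(); print(o["eef_pos"].round(4),o["tcp_rot"].round(3),o["qpos"].round(2),o["grip_width"])
s=cap("side");t=cap("top")
A=[]
for c in(s,t):
    u,v=pix(c,(.429,-.269,.1)).astype(int); A.append(cv2.resize(c["frame"][v-40:v+30,u-45:u+45],(400,311),interpolation=cv2.INTER_CUBIC))
cv2.imwrite("pics/a.png",np.hstack(A))
# side-view block top: ray onto z=.06
c=s;u0,v0=pix(c,(.429,-.269,.06)).astype(int)
g=c["frame"].min(axis=2);P=[]
for v in range(v0-25,v0+25):
  for u in range(u0-25,u0+25):
    p=dep(c,u,v)
    if abs(p[2]-.06)<.003 and g[v,u]>120 and abs(p[0]-.429)<.06: P.append(p)
P=np.array(P,np.float32);print(len(P),P.mean(0),cv2.minAreaRect(P[:,:2]*1000))
for col,lo,hi in(("or",(8,150,60),(18,255,255)),):
    m=cv2.inRange(cv2.cvtColor(c["frame"],cv2.COLOR_BGR2HSV),lo,hi)
    for z in(.07,.08,.09,.10,.11,.12):
        v=int(round(pix(c,(.429,-.269,z))[1])); us=np.where(m[v,u0-20:u0+20])[0]+u0-20
        if len(us): print(z,us.min(),us.max(),pix(c,(.429,-.269,z)).round(1))
E
```

```text
[ 0.429  -0.2706  0.2136] [[ 1. -0. -0.]
 [-0. -1. -0.]
 [-0.  0. -1.]] [-0.79 -0.1   1.92 -0.    1.32  0.78] 0.05176706476220745
155 [ 0.4298483  -0.2654547   0.05969054] ((431.44775390625, -271.01629638671875), (63.607513427734375, 61.007774353027344), 75.57793426513672)
0.07 308 312 [310. 155.]
0.08 309 312 [310.4 152.5]
0.09 309 313 [310.8 149.9]
0.1 309 313 [311.3 147.3]
0.11 309 314 [311.7 144.7]
0.12 310 314 [312.1 142.1]
```

View pics/a.png

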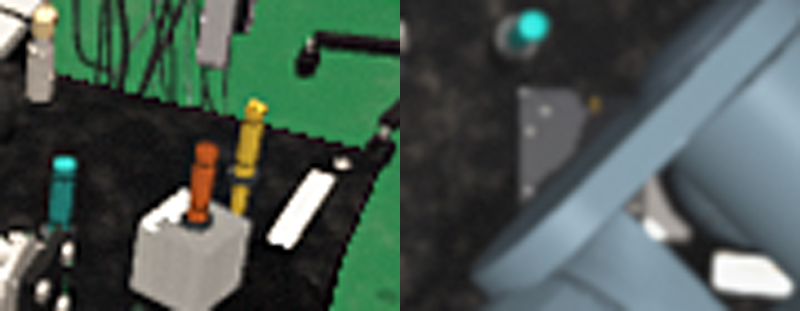

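Stylus axis is (0.430, -0.270), consistent in both views and with the block. I'll descend and grip.

Emit:
play_rows --motion '[[[0,0,3],0,0.1],[[0,0,3],0,0.1],[[0,0,2.5],0,0.1],[[0,0,2],0,0.1],[[0,0,1.4],0,0.1],[[0,0,0],0,0.1],[[0,0,0],0,-0.2],[[0,0,0],0,-0.4],[[0,0,0],0,-0.6],[[0,0,0],0,-0.8],[[0,0,0],0,-1],[[0,0,0],0,-1],[[0,0,0],0,-1],[[0,0,0],0,-1]]'

```text
time_s: 3.9
eef_pos: [0.4293, -0.2705, 0.0948]
tcp_rot: [[1.0, -0.0, 0.001], [-0.0, -1.0, -0.0], [0.001, 0.0, -1.0]]
contact_force: [0.7, 0.6, 4.4]
grip_width: 0.0156
grasp_force: 30.0
```

Emit:
play_rows --motion '[[[0,0,-1],0,-1],[[0,0,-2],0,-1],[[0,0,-3],0,-1],[[0,0,-3],0,-1],[[0,0,-3],0,-1],[[0,0,-2],0,-1],[[0,0,0],0,-1],[[0,0,0],0,-1]]'

```text
time_s: 4.9
eef_pos: [0.4286, -0.2697, 0.2333]
tcp_rot: [[1.0, -0.0, -0.001], [-0.0, -1.0, 0.001], [-0.001, -0.001, -1.0]]
contact_force: [-0.7, -0.6, -1.1]
grip_width: 0.0154
grasp_force: 30.0
```

```bash
python3 - <<'E'
from h import *
o=manip.get_obs(); print(o["eef_pos"].round(4),o["contact_force"])
vs,us=np.mgrid[0:384,0:512]
def cloud(c):
    d=np.linalg.inv(c["K"])@np.stack([us.ravel(),vs.ravel(),np.ones(us.size)])
    return ((d*c["depth"].ravel()).T-c["t"])@c["R"]
s=cap("side");t=cap("top"); 
for n,c in(("top",t),("side",s)):
    P=cloud(c); print(n)
    for x in np.arange(.36,.74,.06):
        r=[]
        for y in np.arange(-.2,.34,.06):
            k=(abs(P[:,0]-x)<.03)&(abs(P[:,1]-y)<.03); r.append(int(1000*P[k,2].max()) if k.any() else -1)
        print(round(x,2),r)
m=cv2.inRange(cv2.cvtColor(s["frame"],cv2.COLOR_BGR2HSV),(8,150,60),(18,255,255)); 
u,v=pix(s,(.43,-.27,.2)).astype(int); print(u,v)
cv2.imwrite("pics/b.png",cv2.resize(s["frame"][v-60:v+90,u-100:u+100],None,fx=4,fy=4,interpolation=cv2.INTER_CUBIC))
E
```

```text
[ 0.4286 -0.2697  0.2333] [-0.70466969 -0.58992667 -1.13813548]
top
0.36 [591, 594, 580, 1248, 17, 18, 7, 8, 7, 6]
0.42 [565, 566, 94, 51, 20, 18, 7, 28, 27, 8]
0.48 [553, 121, 121, 7, 19, 18, 8, 31, 32, 7]
0.54 [119, 121, 120, 49, 18, 17, 8, 75, 66, 7]
0.6 [49, 176, 177, 177, 176, 45, 10, 59, 59, 8]
0.66 [51, 760, 759, 767, 754, 178, 126, 57, 58, 20]
0.72 [497, 625, 361, 496, 719, 629, 618, 597, 577, 30]
side
0.36 [496, 565, 568, 37, 17, 14, 3, 3, 3, 4]
0.42 [545, 552, 89, 51, 15, 16, 3, 23, 22, 4]
0.48 [533, 117, 118, 4, 15, 15, 4, 28, 29, 4]
0.54 [117, 120, 120, 46, 15, 13, 3, 72, 70, 3]
0.6 [-1, 172, 175, 175, 176, 44, 12, 55, 56, 5]
0.66 [45, 520, 531, 530, 174, 175, 124, 55, 54, 5]
0.72 [494, 520, 536, 540, 426, 566, 568, 586, 576, 25]
315 119
```

View pics/b.png

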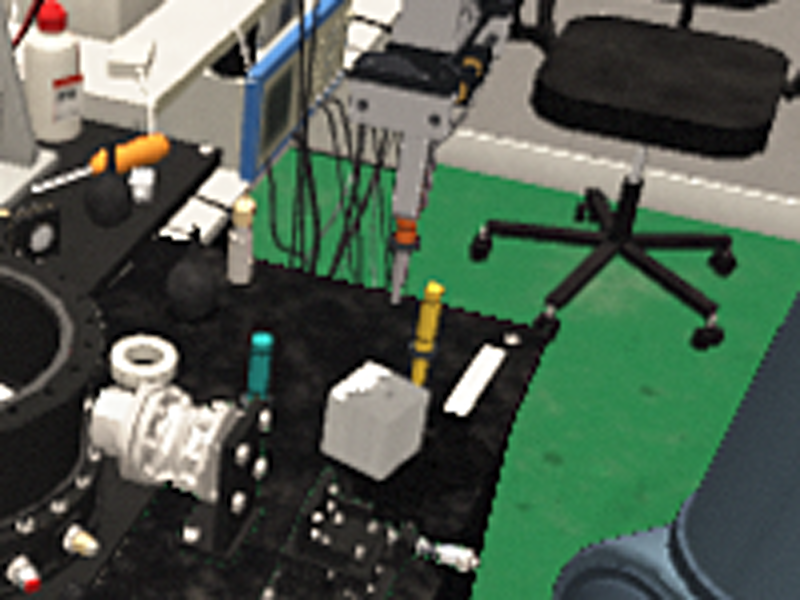

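The stylus hangs upright in the fingers with its tip at about (100,75) in the uncropped scale, and the block is clear below. I'll travel along x = 0.43, then go out to the well.

Emit:
play_rows --motion '[[[0,-2,0],0,-1],[[0,-4,0],0,-1],[[0,-4.2,0],0,-1],[[0,-4.2,0],0,-1],[[0,-4.2,0],0,-1],[[0,-4.2,0],0,-1],[[0,-4.2,0],0,-1],[[0,-4.2,0],0,-1],[[0,-4.2,0],0,-1],[[0,-4.2,0],0,-1],[[0,-4.2,0],0,-1],[[0,-4,0],0,-1],[[1.5,-2.4,0],0,-1],[[4,0,0],0,-1],[[4,0,0],0,-1],[[4,0,0],0,-1],[[4,0,0],0,-1],[[2,0,0],0,-1],[[0,0,0],0,-1],[[0,0,0],0,-1]]'

```text
time_s: 7.5
eef_pos: [0.6229, 0.2323, 0.2341]
tcp_rot: [[1.0, 0.0, -0.001], [0.0, -1.0, -0.0], [-0.001, 0.0, -1.0]]
contact_force: [0.5, -0.2, -1.3]
grip_width: 0.0152
grasp_force: 30.0
```

```bash
python3 - <<'E'
from h import *
o=manip.get_obs(); print(o["eef_pos"].round(4),o["tcp_rot"].round(3),o["contact_force"].round(1))
s=cap("side");t=cap("top")
hsv=cv2.cvtColor(s["frame"],cv2.COLOR_BGR2HSV)
m=cv2.inRange(hsv,(50,90,50),(75,255,255)); k,_,st,ce=cv2.connectedComponentsWithStats(m)
for i in range(1,k):
    if 140<ce[i][0]<220 and 220<ce[i][1]<280: print(st[i],ce[i],onz(s,*ce[i],.052))
e=o["eef_pos"]; print("tip px",pix(s,e-[0,0,.085]), "well", pix(s,(.624,.2315,.052)))
u,v=pix(s,(.624,.2315,.1)).astype(int)
A=[cv2.resize(s["frame"][v-60:v+60,u-60:u+60],(400,400),interpolation=cv2.INTER_CUBIC)]
u,v=pix(t,(.6,.2315,.1)).astype(int); A.append(cv2.resize(t["frame"][v-60:v+60,u-60:u+60],(400,400),interpolation=cv2.INTER_CUBIC))
cv2.imwrite("pics/c.png",np.hstack(A))
E
```

```text
[0.6229 0.2323 0.2341] [[ 1.     0.    -0.001]
 [ 0.    -1.    -0.   ]
 [-0.001  0.    -1.   ]] [ 0.5 -0.2 -1.3]
[176 221   1   1   1] [176. 221.] [0.66579283 0.15770412 0.052     ]
[174 225   1   2   2] [174.  225.5] [0.66132451 0.17374419 0.052     ]
[168 232   1   2   2] [168.  232.5] [0.66127345 0.2010674  0.052     ]
[162 239   1   2   2] [162.  239.5] [0.66122444 0.22729169 0.052     ]
[171 245   6   3  10] [173.3 246.3] [0.62313976 0.23356532 0.052     ]
[156 246   1   2   2] [156.  246.5] [0.66117737 0.25248206 0.052     ]
[176 246  15  14 108] [182.84259259 252.83333333] [0.59068528 0.24076016 0.052     ]
[143 260   2   3   3] [143.66666667 261.        ] [0.6608827  0.30152994 0.052     ]
tip px [168.40133288 218.53702452] well [173.48098646 245.60149407]
```

View pics/c.png

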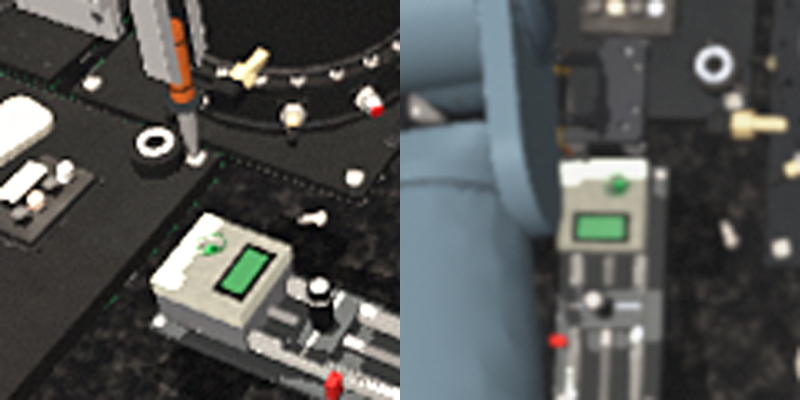

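In the side crop the tip is at about (191,150) and hangs over the ring at (210,243), which agrees with the prediction of (168,218) in full pixels. I'll descend to just above the well and check.

Emit:
play_rows --motion '[[[0.1,0,2],0,-1],[[0,0,3],0,-1],[[0,0,2.5],0,-1],[[0,0,1.2],0,-1],[[0,0,0],0,-1],[[0,0,0],0,-1]]'

```text
time_s: 8.35
eef_pos: [0.6259, 0.2318, 0.1486]
tcp_rot: [[1.0, -0.0, 0.002], [-0.0, -1.0, 0.0], [0.002, -0.0, -1.0]]
contact_force: [0.5, -0.2, -0.1]
grip_width: 0.0154
grasp_force: 30.0
```

```bash
python3 - <<'E'
from h import *
o=manip.get_obs(); print(o["eef_pos"].round(4),o["tcp_rot"].round(3),o["contact_force"].round(1))
s=cap("side");t=cap("top")
e=o["eef_pos"]; print("tip px",pix(s,e-[0,0,.085]), "well", pix(s,(.624,.2315,.052)))
A=[cv2.resize(s["frame"][221:261,150:190],(400,400),interpolation=cv2.INTER_CUBIC)]
u,v=pix(t,(.624,.2315,.052)).astype(int); print(u,v);A.append(cv2.resize(t["frame"][v-20:v+20,u-20:u+20],(400,400),interpolation=cv2.INTER_CUBIC))
cv2.imwrite("pics/d.png",np.hstack(A))
E
```

```text
[0.6259 0.2318 0.1486] [[ 1.    -0.     0.002]
 [-0.    -1.     0.   ]
 [ 0.002 -0.    -1.   ]] [ 0.5 -0.2 -0.1]
tip px [172.14807325 242.37098912] well [173.48098646 245.60149407]
162 151
```

View pics/d.png

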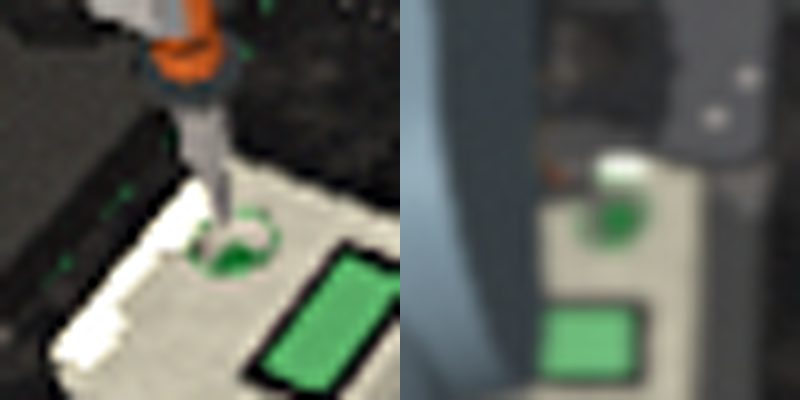

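The tip is in front of the ring's middle. Its end is near full pixel (172,243) and the ring centre near (173.3,245), an offset of about 1–2 mm in x. I'll correct by 1 mm and press gradually.

Emit:
play_rows --motion '[[[-0.1,0,0.5],0,-1],[[0,0,0.6],0,-1],[[0,0,0.4],0,-1],[[0,0,0.2],0,-1],[[0,0,0],0,-1],[[0,0,0],0,-1]]'

```text
time_s: 9.2
eef_pos: [0.6244, 0.2317, 0.1307]
tcp_rot: [[1.0, -0.0, 0.0], [-0.0, -1.0, 0.0], [0.0, -0.0, -1.0]]
contact_force: [-0.4, 0.1, -0.3]
grip_width: 0.0154
grasp_force: 30.0
```

Emit:
play_rows --motion '[[[0,0,0.1],0,-1],[[0,0,0.1],0,-1],[[0,0,0],0,-1],[[0,0,0],0,-1]]'

```text
time_s: 9.7
eef_pos: [0.6245, 0.2317, 0.1287]
tcp_rot: [[1.0, -0.0, 0.0], [-0.0, -1.0, 0.0], [0.0, -0.0, -1.0]]
contact_force: [-0.2, -0.1, 1.8]
grip_width: 0.0155
grasp_force: 30.0
```

Emit:
play_rows --motion '[[[0,0,0.1],0,-1],[[0,0,0.1],0,-1],[[0,0,0],0,-1],[[0,0,0],0,-1]]'

```text
time_s: 10.2
eef_pos: [0.6245, 0.2317, 0.1268]
tcp_rot: [[1.0, -0.0, 0.001], [-0.0, -1.0, 0.0], [0.001, -0.0, -1.0]]
contact_force: [-0.2, 0.0, 3.6]
grip_width: 0.0153
grasp_force: 30.0
```

Emit:
play_rows --motion '[[[0,0,0.1],0,-1],[[0,0,0],0,-1],[[0,0,0],0,-1]]'

```text
time_s: 10.58
eef_pos: [0.6247, 0.2318, 0.1266]
tcp_rot: [[1.0, -0.0, 0.001], [-0.0, -1.0, 0.0], [0.001, -0.0, -1.0]]
contact_force: [-1.9, -0.2, 6.9]
grip_width: 0.0155
grasp_force: 30.0
```

Emit:
play_rows --motion '[[[0,0,0.05],0,-1],[[0,0,0],0,-1],[[0,0,0],0,-1]]'

```text
time_s: 10.95
eef_pos: [0.6248, 0.2318, 0.1265]
tcp_rot: [[1.0, -0.0, 0.001], [-0.0, -1.0, 0.0], [0.001, -0.0, -1.0]]
contact_force: [-2.2, -1.1, 8.0]
grip_width: 0.0155
grasp_force: 30.0
```

Emit:
play_rows --motion '[[[0,0,-0.5],0,-1],[[0,0,-1],0,-1],[[0,0,-2],0,-1],[[0,0,-3],0,-1],[[0,0,-3],0,-1],[[0,0,-1.5],0,-1],[[-2,0,0],0,-1],[[-4,0,0],0,-1],[[-4,0,0],0,-1],[[-4,0,0],0,-1],[[-4,0,0],0,-1],[[-1.5,2.4,0],0,-1]]'

```text
time_s: 12.45
eef_pos: [0.4272, 0.2082, 0.2347]
tcp_rot: [[1.0, 0.003, -0.001], [0.003, -1.0, -0.0], [-0.001, 0.0, -1.0]]
contact_force: [0.1, 0.2, 0.4]
grip_width: 0.0154
grasp_force: 30.0
```

Emit:
play_rows --motion '[[[0,4,0],0,-1],[[0,4.2,0],0,-1],[[0,4.2,0],0,-1],[[0,4.2,0],0,-1],[[0,4.2,0],0,-1],[[0,4.2,0],0,-1],[[0,4.2,0],0,-1],[[0,4.2,0],0,-1],[[0,4.2,0],0,-1],[[0,4.2,0],0,-1],[[0,4,0],0,-1],[[0,2,0],0,-1],[[0,0,0],0,-1],[[0,0,0],0,-1],[[0,0,0],0,-1]]'

```text
time_s: 14.32
eef_pos: [0.4293, -0.2691, 0.235]
tcp_rot: [[1.0, 0.001, 0.0], [0.001, -1.0, 0.0], [0.0, -0.0, -1.0]]
contact_force: [0.5, -0.1, -0.3]
grip_width: 0.0157
grasp_force: 30.0
```

```bash
python3 - <<'E'
from h import *
o=manip.get_obs(); print(o["time_s"],o["eef_pos"].round(4),o["tcp_rot"].round(3),o["contact_force"].round(1))
s=cap("side")
e=o["eef_pos"]; print("tip px",pix(s,e-[0,0,.085]))
# hole on block top seen in side view: dark inside the top face
P=[];D=[];g=s["frame"].max(axis=2)
for v in range(140,190):
  for u in range(285,335):
    p=onz(s,u,v,.06)
    if np.hypot(p[0]-.43,p[1]+.27)<.02 and g[v,u]<90: D.append((u,v))
D=np.array(D); print(len(D),D.mean(0),D.min(0),D.max(0)); 
c=(D.min(0)+D.max(0))/2; print(onz(s,*c,.06),[onz(s,c[0],c[1]+k,.06).round(4) for k in(-1,1)])
u,v=pix(s,(.43,-.27,.1)).astype(int)
cv2.imwrite("pics/e.png",cv2.resize(s["frame"][v-35:v+45,u-40:u+40],(560,560),interpolation=cv2.INTER_CUBIC)); print(u,v)
E
```

```text
14.325 [ 0.4293 -0.2691  0.235 ] [[ 1.     0.001  0.   ]
 [ 0.001 -1.     0.   ]
 [ 0.    -0.    -1.   ]] [ 0.5 -0.1 -0.3]
tip px [313.35730657 133.90133735]<stdin>:11: RuntimeWarning: Mean of empty slice.
  ret = ret.dtype.type(ret / rcount)
Traceback (most recent call last):
ValueError: zero-size array to reduction operation minimum which has no identity
```

Emit:
play_rows --motion '[[[0,0,2],0,-1],[[0,0,3],0,-1],[[0,0,3],0,-1],[[0,0,1.5],0,-1],[[0,0,1],0,-1],[[0,0,1],0,-1],[[0,0,1],0,-1],[[0,0,0.9],0,-1],[[0,0,0],0,-1],[[0,0,0],0,-1]]'

```text
time_s: 15.62
eef_pos: [0.4293, -0.2704, 0.1012]
tcp_rot: [[1.0, -0.0, 0.0], [-0.0, -1.0, -0.0], [0.0, 0.0, -1.0]]
contact_force: [0.1, 0.4, -1.4]
grip_width: 0.0155
grasp_force: 30.0
```

Emit:
play_rows --motion '[[[0,0,0.2],0,-1],[[0,0,0.1],0,-1],[[0,0,0],0,-1],[[0,0,0],0,-1]]'

```text
time_s: 16.12
eef_pos: [0.4291, -0.2703, 0.098]
tcp_rot: [[1.0, -0.0, 0.0], [-0.0, -1.0, -0.0], [0.0, 0.0, -1.0]]
contact_force: [0.1, -0.4, 0.2]
grip_width: 0.0157
grasp_force: 30.0
```

Emit:
play_rows --motion '[[[0,0,0.2],0,-1],[[0,0,0.1],0,-1],[[0,0,0],0,-1],[[0,0,0],0,-1]]'

```text
time_s: 16.62
eef_pos: [0.4291, -0.2702, 0.0949]
tcp_rot: [[1.0, -0.0, -0.0], [-0.0, -1.0, 0.0], [-0.0, -0.0, -1.0]]
contact_force: [0.7, 0.2, -0.2]
grip_width: 0.0153
grasp_force: 30.0
```

Emit:
play_rows --motion '[[[0,0,0.1],0,-1],[[0,0,0.05],0,-1],[[0,0,0],0,-1],[[0,0,0],0,-1]]'

```text
time_s: 17.12
eef_pos: [0.4293, -0.2704, 0.0948]
tcp_rot: [[1.0, -0.0, -0.0], [-0.0, -1.0, 0.0], [-0.0, -0.0, -1.0]]
contact_force: [-2.9, 4.0, 9.7]
grip_width: 0.0152
grasp_force: 30.0
```

It's seated at the same height it was taken from. I'll ease off, open and lift.

Emit:
play_rows --motion '[[[0,0,-0.1],0,-1],[[0,0,0],0,-0.5],[[0,0,0],0,-0.3],[[0,0,0],0,0.1],[[0,0,0],0,0.1],[[0,0,-1],0,0.1],[[0,0,-2],0,0.1],[[0,0,-4],0,0.1],[[0,0,-4],0,0.1],[[0,0,-3],0,0.1],[[0,0,0],0,0.1]]'

```text
time_s: 18.5
eef_pos: [0.4304, -0.2714, 0.2378]
tcp_rot: [[1.0, -0.0, 0.005], [-0.0, -1.0, -0.005], [0.005, 0.005, -1.0]]
contact_force: [-0.1, -0.8, -0.1]
grip_width: 0.0517
grasp_force: 0.0
```

```bash
python3 - <<'E'
from h import *
o=manip.get_obs(); print(o["eef_pos"].round(4))
s=cap("side");t=cap("top")
u,v=pix(s,(.43,-.27,.1)).astype(int)
A=cv2.resize(s["frame"][v-35:v+35,u-40:u+40],(400,350),interpolation=cv2.INTER_CUBIC)
u,v=pix(s,(.53,.25,.04)).astype(int)
B=cv2.resize(s["frame"][v-35:v+35,u-40:u+40],(400,350),interpolation=cv2.INTER_CUBIC); print(u,v)
cv2.imwrite("pics/e.png",np.hstack([A,B]))
for c,(x0,y0,x1,y1) in((s,(300,132,322,165)),):
    P=np.array([dep(c,u,v) for v in range(y0,y1) for u in range(x0,x1)])
    k=(P[:,2]>.085)&(P[:,2]<.14)&(abs(P[:,1]+.27)<.03); print("grip",P[k].mean(0).round(4),P[k].max(0).round(4),k.sum())
for n,c,b in(("s",s,(185,245,225,285)),("t",t,(148,178,168,200))):
    P=np.array([dep(c,u,v) for v in range(b[1],b[3]) for u in range(b[0],b[2])])
    k=(P[:,2]>.05)&(P[:,2]<.076)&(P[:,0]<.56); print(n,"knob",P[k].mean(0).round(4),P[k].min(0).round(4),P[k].max(0).round(4),k.sum())
    k&=P[:,2]>.066; print("  top",P[k].mean(0).round(4),k.sum())
E
```

```text
[ 0.4304 -0.2714  0.2378]
202 267
grip [ 0.4298 -0.264   0.108 ] [ 0.4388 -0.2579  0.1263] 64
s knob [0.5246 0.2452 0.0638] [0.5177 0.2351 0.0506] [0.5347 0.2519 0.0719] 67
  top [0.5258 0.2435 0.069 ] 36
t knob [0.5241 0.2411 0.0679] [0.5155 0.2338 0.0536] [0.5329 0.2493 0.0758] 40
  top [0.5246 0.2425 0.0704] 30
```

View pics/e.png

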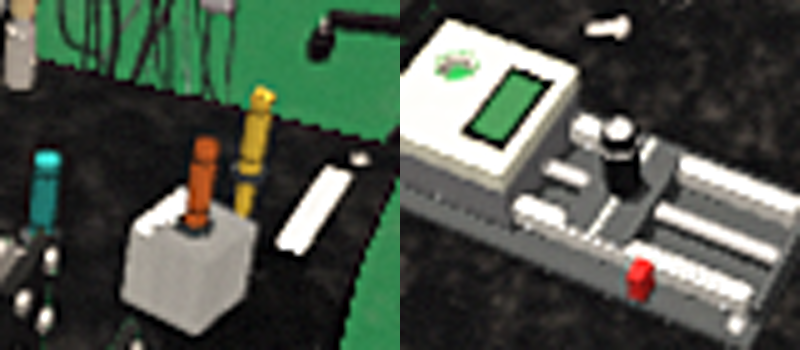

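The stylus is back on its collar, with the dark collar at crop (195,225). The knob is at (0.5245, 0.242), and the slide is home. Going to the knob.

Emit:
play_rows --motion '[[[0,-2,0],0,0.1],[[0,-4,0],0,0.1],[[0,-4.2,0],0,0.1],[[0,-4.2,0],0,0.1],[[0,-4.2,0],0,0.1],[[0,-4.2,0],0,0.1],[[0,-4.2,0],0,0.1],[[0,-4.2,0],0,0.1],[[0,-4.2,0],0,0.1],[[0,-4.2,0],0,0.1],[[1.5,-4,0],0,0.1],[[3.5,-3.5,0],0,0.1],[[3,-3.2,0],0,0.1],[[1.6,-1,0],0,0.1],[[0,0,0],0,0.1],[[0,0,0],0,0.1]]'

```text
time_s: 20.6
eef_pos: [0.5239, 0.2426, 0.2335]
tcp_rot: [[1.0, -0.0, -0.002], [-0.0, -1.0, -0.0], [-0.002, 0.0, -1.0]]
contact_force: [0.2, 0.2, 0.1]
grip_width: 0.0518
grasp_force: 0.0
```

Emit:
play_rows --motion '[[[0,0,2],0,0.1],[[0,0,4],0,0.1],[[0,0,4],0,0.1],[[0,0,3],0,0.1],[[0,0,2.5],0,0.1],[[0,0,2],0,0.1],[[0,0,1.4],0,0.1],[[0,0,0],0,0.1],[[0,0,0],0,0.1]]'

```text
time_s: 21.72
eef_pos: [0.526, 0.2429, 0.0464]
tcp_rot: [[1.0, -0.0, 0.002], [-0.0, -1.0, 0.0], [0.002, -0.0, -1.0]]
contact_force: [0.6, -0.0, -0.2]
grip_width: 0.0517
grasp_force: 0.0
```

Emit:
play_rows --motion '[[[0,0,0],0,-0.3],[[0,0,0],0,-0.5],[[0,0,0],0,-0.7],[[0,0,0],0,-1],[[0,0,0],0,-1],[[0,0,0],0,-1],[[0,0,0],0,-1]]'

```text
time_s: 22.6
eef_pos: [0.5254, 0.2415, 0.0457]
tcp_rot: [[1.0, 0.0, -0.0], [0.0, -1.0, -0.003], [-0.0, 0.003, -1.0]]
contact_force: [-0.5, -5.5, 3.1]
grip_width: 0.0175
grasp_force: 30.0
```

Emit:
play_rows --motion '[[[-0.3,0.1,0],0,-1],[[-0.6,0.02,0],0,-1],[[-0.8,0.02,0],0,-1],[[-0.7,0.02,0],0,-1],[[-0.4,0.02,0],0,-1],[[-0.15,0,0],0,-1],[[0,0,0],0,-1],[[0,0,0],0,-1],[[0,0,0],0,-1]]'

```text
time_s: 23.72
eef_pos: [0.4962, 0.2411, 0.0457]
tcp_rot: [[1.0, -0.0, 0.002], [-0.0, -1.0, 0.0], [0.002, -0.0, -1.0]]
contact_force: [5.4, -1.6, -3.0]
grip_width: 0.0173
grasp_force: 30.0
```

```bash
python3 - <<'E'
from h import *
o=manip.get_obs(); print(o["eef_pos"].round(4),o["tcp_rot"].round(3),o["contact_force"].round(1))
s=cap("side");t=cap("top")
A=[]
for n,c in(("s",s),("t",t)):
    u,v=pix(c,(.495,.265,.03)).astype(int); x0,y0=u-20,v-20; print(n,x0,y0)
    A.append(cv2.resize(c["frame"][y0:y0+40,x0:x0+40],(400,400),interpolation=cv2.INTER_CUBIC))
    m=cv2.inRange(cv2.cvtColor(c["frame"],cv2.COLOR_BGR2HSV),(0,150,60),(6,255,255))[y0:y0+40,x0:x0+40]
    vv,uu=np.where(m); P=np.array([dep(c,a+x0,b+y0) for a,b in zip(uu,vv)]); print(P.mean(0).round(4),P.min(0).round(4),P.max(0).round(4),len(P))
cv2.imwrite("pics/f.png",np.hstack(A))
E
```

```text
[0.4962 0.2411 0.0457] [[ 1.    -0.     0.002]
 [-0.    -1.     0.   ]
 [ 0.002 -0.    -1.   ]] [ 5.4 -1.6 -3. ]
s 192 260
[0.4872 0.2925 0.0419] [0.2279 0.2715 0.0066] [0.4998 0.6703 0.7278] 34
t 130 178<stdin>:9: RuntimeWarning: Mean of empty slice.
  ret = ret.dtype.type(ret / rcount)
Traceback (most recent call last):
ValueError: zero-size array to reduction operation minimum which has no identity
```

```bash
python3 - <<'E'
from h import *
s=cap("side"); x0,y0=186,258
cv2.imwrite("pics/f.png",cv2.resize(s["frame"][y0:y0+45,x0:x0+60],(800,600),interpolation=cv2.INTER_CUBIC))
m=cv2.inRange(cv2.cvtColor(s["frame"],cv2.COLOR_BGR2HSV),(0,150,60),(6,255,255))[y0:y0+45,x0:x0+60]
vv,uu=np.where(m); P=np.array([dep(s,a+x0,b+y0) for a,b in zip(uu,vv)]); P=P[(P[:,2]>0)&(P[:,2]<.04)]; print(uu.min()+x0,uu.max()+x0,vv.min()+y0,vv.max()+y0,np.median(P,0).round(4),np.percentile(P,[5,95],axis=0).round(4))
# predicted pixels: line end at carriage +y edge, mark centre top, for yaw 1.5deg, knob axis at TCP
e=manip.get_obs()["eef_pos"]; w=np.radians(1.5); ex=np.array([np.cos(w),np.sin(w),0]); ey=np.array([-ex[1],ex[0],0])
k=np.array([e[0],e[1],0])
for y in(.012,.03,.032,.044): print(y,[ (pix(s,k+ey*y+[0,0,z])-[x0,y0]).round(1) for z in(.026,)],((pix(s,k+ey*y+ex*-.01+[0,0,.026])-[x0,y0]).round(1)))
E
```

```text
207 212 283 291 [0.4945 0.2819 0.0228] [[0.4919 0.2742 0.0108]
 [0.4996 0.2861 0.028 ]]
0.012 [array([29., 19.])] [32.8 20.5]
0.03 [array([25.5, 25. ])] [29.3 26.4]
0.032 [array([25.1, 25.6])] [28.9 27.1]
0.044 [array([22.6, 29.7])] [26.5 31.2]
```

View pics/f.png

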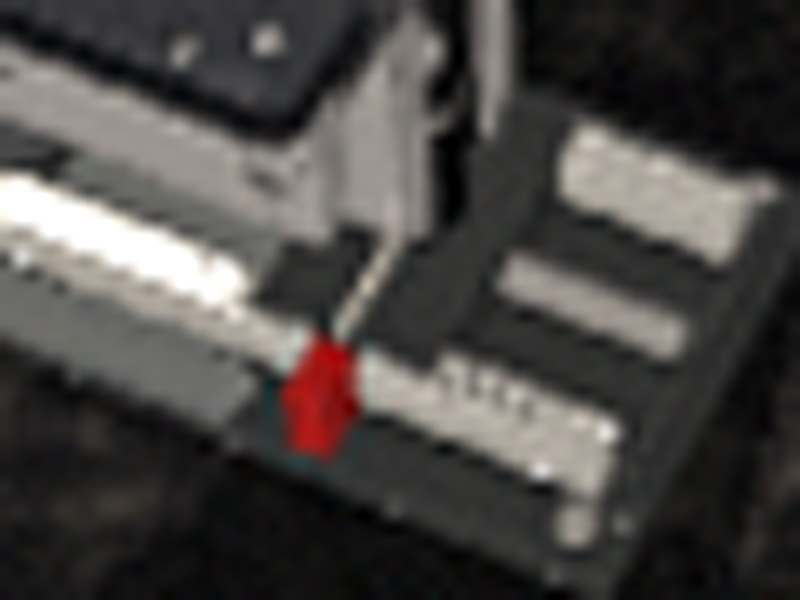

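In the crop the white line runs from (390,250) to (340,330). Extended, it meets the mark's top face at about (317,368), and the face centre is about (319,368), so it is within 0.5 mm. I'll nudge it a hair, let it settle and recheck.

Emit:
play_rows --motion '[[[-0.05,0,0],0,-1],[[0,0,0],0,-1],[[0,0,0],0,-1],[[0,0,0],0,-1],[[0,0,0],0,-1],[[0,0,0],0,-1]]'

```text
time_s: 24.62
eef_pos: [0.4958, 0.2411, 0.0457]
tcp_rot: [[1.0, -0.0, 0.002], [-0.0, -1.0, 0.0], [0.002, -0.0, -1.0]]
contact_force: [4.6, -1.3, -4.6]
grip_width: 0.0175
grasp_force: 30.0
```

```bash
python3 - <<'E'
from h import *
s=cap("side")
A=[cv2.resize(s["frame"][y:y+45,x:x+45],(400,400),interpolation=cv2.INTER_CUBIC) for x,y in((186,258),(286,135))]
cv2.imwrite("pics/g.png",np.hstack(A))
E
```

```text
(no output)
```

View pics/g.png

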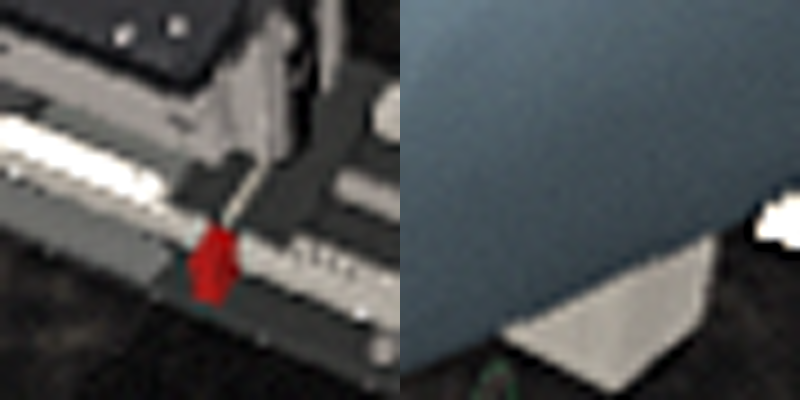

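The line runs from (262,165) to (228,220) and meets the middle of the red mark at (213,245). The slide is held at about 5 N. The stylus is hidden behind the arm in this view, but I saw it seated before the pull. Handing in.

```bash
python3 -c "
from bench import manip
print(manip.sign_off())"
```

```text
the job is handed in; nothing more can be done
None
```

I pressed the zero button down to its stop, stood the stylus back in its holder on its collar, and handed in while holding the slide with its white line on the red mark, about 0.5 mm or less from centre, at 24.6 s on the robot's clock.

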